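Pack away the finishing cups and brush

ROBOT

A 6-joint arm with a two-finger parallel gripper is mounted at the origin on the work surface. World frame = base frame: x ahead of the robot, y to its left, z up, the work surface at z = 0. Lengths are in m, angles in rad, forces in N, time in s.
With the tool pointing down it reaches from about 0.3 to 0.775 m from the base axis. Payload 14.6 kg.
Tool frame: the origin (TCP) lies midway between the tips of the shut fingers; the grasp point (between the pads) lies 19 mm behind it (ctrl.pinch_z is the z of the grasp point in the tool frame, in m); z points along the fingers, y is the line along which they close (so a half turn about z gives the same grasp; the last joint's range is limited). The gripper opens to 94 mm and grips with 3 to 60 N. Pads are 16 mm wide; open, the fingers measure 119 mm over their backs; the gripper's body (75 mm by 177 mm) begins 78 mm behind the grasp point.
Start: joints at [-0.067, 0.3, 1.521, -0, 1.321, -0.067], TCP at [0.55, -0, 0.205] pointing down, gripper open.
Joint ranges: [-3.03, 3.03], [-0.79, 2.21], [0.23, 2.52], [-1.04, 4.18], [0, 3.07], [-2.55, 2.55]. Speed limits (rad/s): [2.22, 2.22, 2.57, 3.14, 3.14, 3.14].

INTERFACE

Orientations are given as [roll, pitch, yaw] about the fixed x, y, z axes, in that order (R = Rz(yaw) Ry(pitch) Rx(roll)).
In Python, from station import ctrl, camera, ticket gives the robot as it stands. The module is installed in compiled form; this text tells all that it offers.
- The arm moves only by the shell command python3 -m inch 'ROWS' [FORCE]. ROWS is text: rows parted by semicolons, each of 7 numbers parted by spaces: the opening, from -1 (shut) to 1 (fully open), then the shift along the tool's x, y, z in units of 0.03 m (1.0 is 0.03 m), then the turn, a rotation vector about the tool's x, y, z in units of 10 degrees (1.0 is 10 degrees). In form: grip dx dy dz rx ry rz; .... A call has 1 to 10 rows; each row shifts and turns the commanded pose from where the row before left it, along the tool's axes as they then stand; what a row does not reach is not made up. A row lasts 1/8 s, in which the tool goes at most 62.5 mm and 10.7 degrees, less where a joint would pass 70% of its speed; a pose out of reach is approached as far as the arm can. A call with a number of a shift or a turn outside -1 to 1 is refused whole. A call with a gripper value outside its range is refused whole. The fingers move at their own pace and stop on an object; FORCE is the grip in N (left out, the last holds). Time passes only in rows, so rows that do not move let the fingers close. It gives the time, the measured TCP pose, the force, the opening and the grip force at its end, in the units of the state.
- ctrl.get_obs(): the state, without advancing time (a new reading comes with each control period).
- camera(name): name is "scene" or "side" or "wrist"; returns a dict with "img" (480x640x3 uint8, blue, green, red), "range_z" (480x640 float32, m along the optical axis (not along the pixel's ray), 0 where there is no reading), "intrinsics" (3x3 intrinsics, pixels), "k1" (the pictures are not rectified: a ray, as slopes to the right and down, at radius r is drawn at 1 + k1 r^2 times it, then the intrinsics apply), "view" (4x4, takes a point from world to camera coordinates). Camera axes: x right, y down, z forward; pixel columns grow to the right and rows downward; lengths in m; the calibration is good to about 2 mm. A picture is of the moment at which its call begins.
- ticket.hand_in(): hands the job in; it is judged then, once.
The state is a dict: "time_s": time; "qpos": joint angles; "joint_vel": joint speeds; "tau": joint torques, N m; "ee_pos": TCP position; "eef_rot": TCP orientation; "force": force on the tool from outside, world axes, zero at the start; "moment": the same for the moment, N m; "grip_width": finger opening in m; "grip_force": force on a finger pad.
Only numpy, scipy, OpenCV 4.12 (cv2) and the standard library are available. Lean on these libraries where they do the work, as an engineer would, in place of code of your own. Each camera call takes 0.05 s, during which the arm holds its last target. There are 200 camera calls.

TASK

Pack the finishing kit back in its wooden tray: nest the pink and the green cup, in either order, fully down onto the cream cup that stands in the tray's small bay, so that the three make one straight upright stack, and lay the shoe brush flat, bristles down, in the tray's long compartment. Set things in rather than dropping them, and leave the other things on the bench where they are.

Things in the scene. Friction and masses are not known exactly. Their poses are not given: they have to be found in the camera images.
- cup_cream: cream open stepped cup, 80 mm high, 90 g, upright in the tray's bay: bottom of the stack. Foot 46 mm diameter, widening to 53 at height 35 mm; there a flat shoulder steps out to the collar (66 mm outside, 59 inside). A foot drops loosely (3 mm play) into another collar until the shoulder rests on that rim, 45 mm higher. Origin: centre of underside; z: axis to the mouth
- cup_pink: pink cup, same shape, size, mass and axes as cup_cream. It starts on the slanting stand, foot on the seat and against its lip, so that its axis leans about 32 degrees from vertical, mouth towards the stand's -x, roughly sideways (to the robot's right). Lift it along its own axis. Origin: centre of the underside
- cup_green: green cup, same shape, size, mass and axes as cup_cream, starts upright on the bench. Origin: centre of the underside
- brush: shoe brush, 165 mm long (x), 48 wide (y), 47 high, 180 g, lying bristles down on the bench: pale wooden back from 25 to 47 mm height, stiff black bristle block 150 x 40 mm below. Both ends are alike. Origin: centre of the underside; x along its length, z up
- tray_cup_bay (a point): centre of the floor of the square cup bay (62 to 65 mm inside) of the fixed wooden tray. Tray 300 x 90 mm, floor 5 mm thick, dark walls 12 mm above the floor (17 mm above the bench). x runs along the tray from the bay to the brush compartment; the bay is at the tray's end nearer the robot
- tray_brush_lane (a point): centre of the floor of the tray's long brush compartment, 190 mm inside along x, 62 mm along y, walls 12 mm high, 137.5 mm from the cup bay's centre. x along the compartment, z up
- stand_seat (a point): fixed slanting metal stand: the point of its sloping seat under the middle of the cup, 65 mm above the bench. Axes: z up, -x the way the slope goes down and the cup leans. Seat 90 mm wide; a 22 mm lip on its low edge and two 20 mm side cheeks hold the cup's foot, below its collar
- shoe_last: bystander: green plastic shoe last (foot form), about 200 x 64 x 85 mm, lying towards the far side of the bench; origin at the underside.
- court_shoe: bystander: pink high-heeled shoe, about 250 mm long, 130 mm high, towards the far side; origin at the underside.
- cement_jar: bystander: closed amber jar, 72 mm in diameter, 100 mm high, towards the far side; origin at the underside.
- thread_spool: bystander: small pink thread spool, 28 mm in diameter, 40 mm high, standing on the near middle of the bench; origin at the underside.
- rivet_tin: bystander: flat steel tin, 60 mm in diameter, 35 mm high, standing on the robot side of the slanting stand; origin at the underside.
- awl: bystander: awl with dark wooden handle, 130 mm long, lying near the robot; origin at the middle of its length.
Not all that is in view belongs to the job. Leave any blue or turquoise look-alike of the brush alone.

How it is judged:
By the outcome, as a careful person would: the job done as asked, in the order asked, and still so for the second after the job is handed in, with the robot touching nothing.
It also fails if it takes over 72 s, if anything falls off the work surface, if the arm or the gripper's body presses on something with over 40 N, if the wrist force passes 120 N, or if a joint passes its speed limit or range.

## Working session

There is one attempt and no reset: what is moved stays moved. The work goes in short steps, Python scripts to look and compute and a shell command to move; the robot and the scene stay as the last step left them, time stands still between calls to the robot, and variables do not carry over. Pictures are saved under pics/ and viewed, at most 10 in all, crops included, and the job is handed in when it is done.

```bash
mkdir -p pics
cat > h.py <<'E'
import numpy as np, cv2
from scipy.spatial.transform import Rotation as R
from station import ctrl, camera
def pts(c):
    """world point for every pixel (nan where no range)"""
    K=c["intrinsics"];k1=c["k1"];h,w=c["range_z"].shape
    u,v=np.meshgrid(np.arange(w),np.arange(h))
    d=np.stack([(u-K[0,2])/K[0,0],(v-K[1,2])/K[1,1]],-1)
    s=d.copy()
    for _ in range(8): s=d/(1+k1*(s**2).sum(-1,keepdims=True))
    z=c["range_z"].astype(float).copy(); z[z==0]=np.nan
    p=np.concatenate([s*z[...,None],z[...,None]],-1)
    V=c["view"]
    return (p-V[:3,3])@V[:3,:3]
E
python3 - <<'E'
from h import *
for n in("scene","side"):
    c=camera(n); cv2.imwrite(f"pics/{n}0.png",c["img"]); np.savez(f"{n}0.npz",img=c["img"],p=pts(c))
    print(n,c["k1"],np.linalg.inv(c["view"])[:3,3].round(3),(c["range_z"]>0).mean())
o=ctrl.get_obs();print(o["time_s"],o["ee_pos"],o["eef_rot"],ctrl.pinch_z)
E
```

```text
scene -0.17409983294333872 [ 1.016 -0.565  1.031] 0.9959733072916667
side -0.02157731011533989 [-0.062 -0.758  0.68 ] 0.9959830729166667
0.1 [5.49778616e-01 1.20446043e-05 2.04962944e-01] [-3.14058161e+00 -6.74084129e-05  1.57079581e+00] -0.0188
```

View pics/scene0.png

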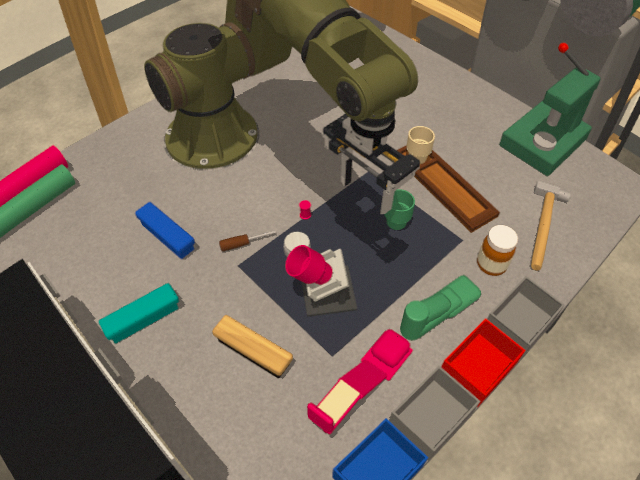

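View pics/side0.png

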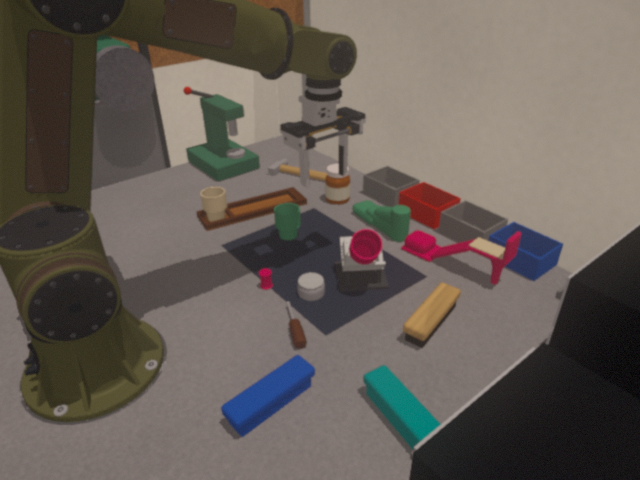

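Scene view candidates:
- **Cups:** pink cup (308,264), not the spool (305,209) or the court shoe (365,380). Green cup (399,209), not the last (440,305). Cream cup (420,142), not the tin (296,244).
- **Brush:** pale wood (253,345). The blue (165,230) and turquoise (140,312) ones are look-alikes.
- **Tray:** brown, at (450,190).

The side view agrees. Next I measure and check one close crop.

```bash
cat > m.py <<'E'
from h import *
def blob(img,p,seed,hlo,hhi,smin,vmin,box=60,zlo=.004,zhi=.2):
    hsv=cv2.cvtColor(cv2.medianBlur(img,3),cv2.COLOR_BGR2HSV)
    h=hsv[...,0].astype(int); m=((h-hlo)%180<=(hhi-hlo)%180)&(hsv[...,1]>=smin)&(hsv[...,2]>=vmin)
    m&=(p[...,2]>zlo)&(p[...,2]<zhi)
    w=np.zeros_like(m);u,v=seed;w[max(v-box,0):v+box,max(u-box,0):u+box]=1
    n,l,st,ce=cv2.connectedComponentsWithStats((m&w).astype(np.uint8))
    i=1+np.argmin(np.hypot(*(ce[1:]-seed).T)+1e3*(st[1:,4]<60)); return l==i
def circ(q):
    A=np.c_[2*q,np.ones(len(q))]; s=np.linalg.lstsq(A,(q**2).sum(1),rcond=None)[0]
    return s[:2],np.sqrt(s[2]+s[:2]@s[:2])
def rect(q):
    (c,s,a)=cv2.minAreaRect((q*1000).astype(np.float32)); return np.round(c,1),np.round(s,1),round(a,1)
E
python3 - <<'E'
from m import *
S={"scene":dict(green=(399,209),cream=(420,142),brush=(253,345),pink=(308,264),tray=(450,190)),
 "side":dict(green=(288,221),cream=(213,203),brush=(432,312),pink=(366,246),tray=(255,207))}
C=dict(green=(60,95,60,30),cream=(12,35,25,90),brush=(10,28,70,90),pink=(160,178,120,60),tray=(2,20,80,20))
for n in S:
    d=np.load(n+"0.npz");img,p=d["img"],d["p"]
    for k in S[n]:
        m=blob(img,p,S[n][k],*C[k],box=75 if k=="tray" else 60,zhi=.03 if k=="tray" else .2)
        q=p[m]; print(n,k,len(q),"z",np.nanpercentile(q[:,2],[1,50,99]).round(4),end=" ")
        if k in("green","cream"):
            top=q[q[:,2]>np.nanpercentile(q[:,2],99)-.004]; c,r=circ(top[:,:2]);print("rim",c.round(4),r.round(4),len(top),rect(top[:,:2]))
        elif k=="brush":
            top=q[q[:,2]>.041]; print(rect(top[:,:2]),len(top))
        elif k=="tray":
            top=q[q[:,2]>.012]; print(rect(top[:,:2]),rect(q[:,:2]))
        else: print(q.mean(0).round(4),np.ptp(q,0).round(3)); np.save(n+"_pink.npy",q)
# stand
    hsv=cv2.cvtColor(img,cv2.COLOR_BGR2HSV)
a=cv2.imread("pics/scene0.png")[120:390,190:510]
cv2.imwrite("pics/crop.png",cv2.resize(a,None,fx=2.2,fy=2.2,interpolation=cv2.INTER_CUBIC))
E
```

```text
scene green 800 z [0.0064 0.0539 0.0829] rim [0.5379 0.1343] 0.0309 70 (array([545.8, 139.8]), array([45.3, 66. ]), 32.5)
scene cream 812 z [0.0047 0.0632 0.088 ] rim [0.4346 0.3302] 0.0308 75 (array([434.2, 330.2]), array([59.9, 66.3]), 39.4)
scene brush 2063 z [0.0292 0.0474 0.0522] (array([ 567.2, -319.9]), array([164.8,  49.1]), 13.6) 1902
scene pink 1321 z [0.0346 0.1114 0.1494] [ 0.5424 -0.1477  0.1109] [0.141 0.133 0.147]
scene tray 2686 z [0.0042 0.0125 0.0226] (array([565.1, 305.9]), array([ 96.2, 251.8]), 79.5) (array([565.2, 306.6]), array([101. , 254.5]), 77.5)
side green 745 z [0.006  0.0581 0.0811] rim [0.536 0.135] 0.0304 70 (array([537.2, 133.9]), array([65.1, 60.3]), 56.1)
side cream 743 z [0.0048 0.0624 0.0863] rim [0.4347 0.3302] 0.0306 82 (array([433.4, 330.8]), array([68.1, 61.8]), 42.3)
side brush 1580 z [0.0315 0.0467 0.0498] (array([ 564.2, -319.2]), array([167.8,  48.3]), 13.5) 1377
side pink 877 z [0.0663 0.106  0.1487] [ 0.5466 -0.1399  0.105 ] [0.119 0.088 0.088]
side tray 1685 z [0.0041 0.0133 0.0271] (array([538.9, 311.5]), array([ 97.5, 299.2]), 79.7) (array([538.9, 311.5]), array([ 97.5, 299.2]), 79.7)
```

View pics/crop.png

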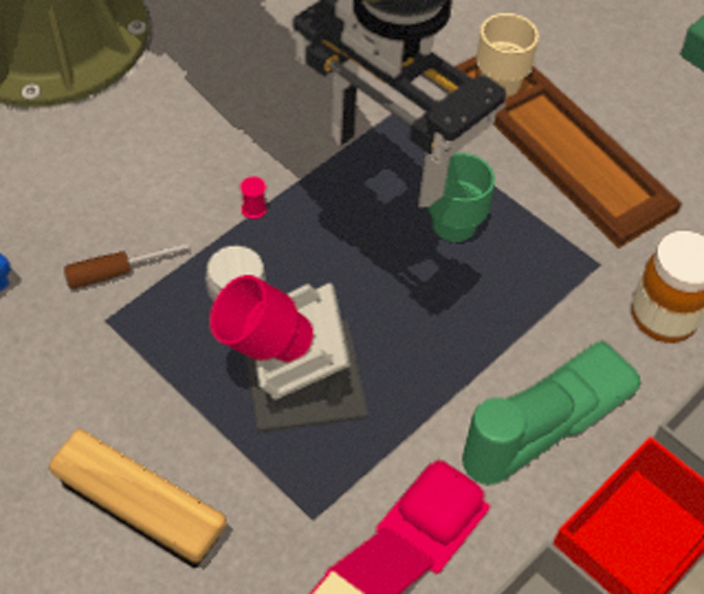

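The crop confirms all three: the pink stepped cup on the stand, the green open cup, and the cream cup in the tray's bay. Next I move above green and refine with the wrist camera, and fit the pink cup's axis at the same time.

```bash
python3 -m inch '1 .9 -.087 0 0 0 0;1 .9 -.087 0 0 0 0;1 .9 -.087 0 0 0 0;1 .9 -.087 0 0 0 0;1 .9 -.087 0 0 0 0;1 0 0 0 0 0 0;1 0 0 0 0 0 0'
python3 - <<'E'
from m import *
from scipy.optimize import least_squares
c=camera("wrist");cv2.imwrite("pics/w1.png",c["img"]);p=pts(c);np.savez("w1.npz",img=c["img"],p=p)
hsv=cv2.cvtColor(c["img"],cv2.COLOR_BGR2HSV);m=(hsv[...,0]>60)&(hsv[...,0]<95)&(hsv[...,1]>60)&(p[...,2]>.005)&(p[...,2]<.1)
q=p[m];t=q[q[:,2]>np.nanpercentile(q[:,2],97)-.004]
print("wrist green",len(q),np.nanpercentile(q[:,2],[50,99]),circ(t[:,:2]),rect(t[:,:2]))
s=[]
for n in("scene","side"):
    c=camera(n);p=pts(c);np.savez(n+"1.npz",img=c["img"],p=p)
    seed=dict(scene=(308,264),side=(366,246))[n]
    q=p[blob(c["img"],p,seed,160,178,120,60)];q=q[np.linalg.norm(q-np.nanmedian(q,0),axis=1)<.07];s.append(q)
    m=blob(c["img"],p,dict(scene=(399,209),side=(288,221))[n],60,95,60,30);g=p[m];t=g[g[:,2]>np.nanpercentile(g[:,2],99)-.004];print(n,"green",circ(t[:,:2]),rect(t[:,:2]))
def par(x): a=R.from_euler("zy",[x[3],x[4]]).apply([0,0,1]);return x[:3],a
def res(x,q):
    b,a=par(x);d=q-b;z=d@a;r=np.linalg.norm(d-np.outer(z,a),axis=1)
    prof=[((23,0),(26.5,35)),((26.5,35),(33,35)),((33,35),(33,80)),((29.5,80),(33,80)),((29.5,80),(29.5,40))]
    D=[]
    for A,B in prof:
        A=np.array(A)/1e3;B=np.array(B)/1e3;P=np.c_[r,z];t=np.clip((P-A)@(B-A)/((B-A)@(B-A)),0,1);D.append(np.linalg.norm(P-A-t[:,None]*(B-A),axis=1))
    return np.min(D,0)
for nm,q in(("scene",s[0]),("side",s[1]),("both",np.vstack(s))):
    f=least_squares(res,[.55,-.12,.07,-1.9,.56],args=(q,),loss="soft_l1",f_scale=.002)
    b,a=par(f.x);print(nm,len(q),"base",b.round(4),"axis",a.round(4),"az,tilt deg",np.degrees(f.x[3:]).round(1),"med",np.median(res(f.x,q)).round(4),"mid60",(b+.06*a).round(4))
E
```

```text
time_s: 0.98
ee_pos: [0.5369, 0.1345, 0.2053]
eef_rot: [-3.141, 0.0, 1.571]
force: [-0.0, -0.1, -0.2]
grip_width: 0.0937
grip_force: 0.0
wrist green 11829 [0.03192446 0.08042737] (array([0.53944365, 0.13656195]), np.float64(0.030895696954543455)) (array([539.3, 136.3]), array([64.6, 65.3]), 1.0)
scene green (array([0.53767225, 0.1343632 ]), np.float64(0.03111652052762203)) (array([538.1, 133.3]), array([64.6, 66.4]), 60.8)
side green (array([0.53593282, 0.13466524]), np.float64(0.03059527768938324)) (array([536.7, 132.6]), array([62.4, 59.1]), 37.5)
scene 1309 base [ 0.5622 -0.1508  0.0653] axis [-0.43    0.      0.9028] az,tilt deg [3401.4  -25.5] med 0.0015 mid60 [ 0.5364 -0.1508  0.1194]
side 873 base [ 0.5257 -0.147   0.1479] axis [ 0.2367  0.     -0.9716] az,tilt deg [905.7 166.3] med 0.003 mid60 [ 0.5399 -0.147   0.0896]
both 2182 base [ 0.5259 -0.1493  0.1519] axis [ 0.2993  0.     -0.9541] az,tilt deg [2.49849625e+10 1.62600000e+02] med 0.0027 mid60 [ 0.5439 -0.1493  0.0946]
```

```bash
python3 -m inch '1 .03 0 .9 0 0 0;1 0 0 .9 0 0 0;1 0 0 .9 0 0 0;1 0 0 .9 0 0 0;1 0 0 .9 0 0 0;1 0 0 .6 0 0 0;1 0 0 .37 0 0 0;1 0 0 0 0 0 0;-1 0 0 0 0 0 0;-1 0 0 0 0 0 0' 15
python3 -m inch '-1 0 0 0 0 0 0;-1 0 0 0 0 0 0;-1 0 0 0 0 0 0'
python3 - <<'E'
from m import *
from scipy.optimize import least_squares
s=[]
for n,seed in(("scene",(308,264)),("side",(366,246))):
    d=np.load(n+"1.npz");p=d["p"];q=p[blob(d["img"],p,seed,160,178,120,60)];q=q[np.linalg.norm(q-np.nanmedian(q,0),axis=1)<.07];s.append(q)
    h=cv2.cvtColor(d["img"],cv2.COLOR_BGR2HSV)
    w=(abs(p[...,0]-.55)<.12)&(abs(p[...,1]+.14)<.12)&(p[...,2]>.045)&(p[...,2]<.1)&(h[...,1]<60)&(h[...,2]>90)
    t=p[w];print(n,"stand pale",len(t),t.mean(0).round(4),rect(t[:,:2]))
    w=(abs(p[...,0]-.55)<.12)&(abs(p[...,1]+.14)<.12)&(p[...,2]>.002)&(p[...,2]<.02)&(h[...,1]<60)&(h[...,2]>50)
    t=p[w];print(n,"stand base",len(t),t.mean(0).round(4),rect(t[:,:2]))
def par(x): return x[:3],R.from_euler("yz",[x[4],x[3]]).apply([0,0,1])
def res(x,q):
    b,a=par(x);d=q-b;z=d@a;r=np.linalg.norm(d-np.outer(z,a),axis=1)
    prof=[((23,0),(26.5,35)),((26.5,35),(33,35)),((33,35),(33,80)),((29.5,80),(33,80)),((29.5,80),(29.5,40))]
    D=[]
    for A,B in prof:
        A=np.array(A)/1e3;B=np.array(B)/1e3;P=np.c_[r,z];t=np.clip((P-A)@(B-A)/((B-A)@(B-A)),0,1);D.append(np.linalg.norm(P-A-t[:,None]*(B-A),axis=1))
    return np.min(D,0)
for nm,q in(("scene",s[0]),("side",s[1]),("both",np.vstack(s))):
    f=least_squares(res,[.55,-.12,.07,-1.9,.56],args=(q,),loss="soft_l1",f_scale=.002)
    b,a=par(f.x);print(nm,len(q),"base",b.round(4),"axis",a.round(4),"az,tilt deg",np.degrees(f.x[3:]).round(1),"med",np.median(res(f.x,q)).round(4),"mid60",(b+.06*a).round(4))
E
```

```text
time_s: 2.38
ee_pos: [0.5373, 0.136, 0.0421]
eef_rot: [3.14, -0.0, 1.571]
force: [-0.1, 0.6, -0.8]
grip_width: 0.0773
grip_force: 0.0
time_s: 2.75
ee_pos: [0.5373, 0.136, 0.0418]
eef_rot: [3.141, -0.0, 1.571]
force: [0.7, 0.1, 5.3]
grip_width: 0.067
grip_force: 15.0
scene stand pale 997 [ 0.5769 -0.1171  0.0781] (array([ 561. , -116.7]), array([81.5, 94. ]), 54.3)
scene stand base 3787 [ 0.5719 -0.1526  0.0045] (array([ 550., -140.]), array([239.9, 239.9]), 90.0)
side stand pale 571 [ 0.5391 -0.1221  0.0672] (array([ 558.6, -116.8]), array([84.1, 91.1]), 54.3)
side stand base 1621 [ 0.536  -0.1498  0.0048] (array([ 550. , -139.9]), array([239.9, 239.8]), 0.0)
scene 1309 base [ 0.5578 -0.1206  0.0709] axis [-0.3542 -0.5216  0.7762] az,tilt deg [-124.2   39.1] med 0.0009 mid60 [ 0.5365 -0.1519  0.1175]
side 873 base [ 0.5476 -0.1239  0.0658] axis [-0.2484 -0.4775  0.8428] az,tilt deg [-117.5   32.6] med 0.0013 mid60 [ 0.5327 -0.1525  0.1164]
both 2182 base [ 0.5547 -0.1236  0.0689] axis [-0.3277 -0.4878  0.8091] az,tilt deg [-123.9   36. ] med 0.0011 mid60 [ 0.5351 -0.1529  0.1175]
```

```bash
python3 -m inch '-1 0 0 -.3 0 0 0;-1 0 0 -.6 0 0 0;-1 0 0 -.9 0 0 0;-1 0 0 -.9 0 0 0;-1 0 0 -.9 0 0 0;-1 0 0 -.9 0 0 0;-1 0 0 0 0 0 0'
python3 -m inch '-1 .924 -.489 0 0 0 0;-1 .924 -.489 0 0 0 0;-1 .924 -.489 0 0 0 0;-1 .924 -.489 0 0 0 0;-1 .924 -.489 0 0 0 0;-1 .924 -.489 0 0 0 0;-1 .924 -.489 0 0 0 0;-1 0 0 0 0 0 0;-1 0 0 0 0 0 0;-1 0 0 0 0 0 0'
cat > chk.py <<'E'
from m import *
import sys
# compare held cup's (argv colour) outline with the cup below, in two views: axis of the collar by cylinder-circle fit of side points
COL=dict(green=(60,95,60,30),pink=(160,178,120,60),cream=(12,35,25,90))
tag=sys.argv[1];ims=[]
for n in("scene","side"):
    c=camera(n);p=pts(c);np.savez(f"{n}_{tag}.npz",img=c["img"],p=p);ims.append(c["img"])
    hsv=cv2.cvtColor(cv2.medianBlur(c["img"],3),cv2.COLOR_BGR2HSV);h=hsv[...,0].astype(int)
    for k in sys.argv[2:]:
        a=COL[k];m=(h>=a[0])&(h<=a[1])&(hsv[...,1]>=a[2])&(hsv[...,2]>=a[3])&(np.hypot(p[...,0]-.4346,p[...,1]-.3302)<.06)&(p[...,2]>.02)
        q=p[m];
        if len(q)<50: print(n,k,"few");continue
        zt=np.percentile(q[:,2],99.5);t=q[q[:,2]>zt-.004]
        # outside of collar: fixed radius 33 circle from camera-facing surface
        from scipy.optimize import least_squares
        o=q[(q[:,2]<zt-.008)&(q[:,2]>zt-.038)]; cam=np.linalg.inv(c["view"])[:2,3]
        f=least_squares(lambda x:np.hypot(*(o[:,:2]-x).T)-.033,t[:,:2].mean(0),loss="soft_l1",f_scale=.001)
        print(n,k,"z",np.percentile(q[:,2],[1,99.5]).round(4),"rim",circ(t[:,:2])[0].round(4),"collar",f.x.round(4),len(o))
E
python3 chk.py g1 green cream
```

```text
time_s: 3.62
ee_pos: [0.5377, 0.1361, 0.179]
eef_rot: [3.137, -0.001, 1.571]
force: [0.8, -0.2, -1.9]
grip_width: 0.0669
grip_force: 15.0
time_s: 4.88
ee_pos: [0.4346, 0.3292, 0.1761]
eef_rot: [-3.141, 0.0, 1.57]
force: [0.3, 1.2, -1.1]
grip_width: 0.067
grip_force: 15.0
scene green z [0.1386 0.2173] rim [0.4339 0.3268] collar [0.4346 0.3278] 459
scene cream z [0.0216 0.483 ] rim [0.4641 0.2946] collar [0.4573 0.3035] 7
side green z [0.1402 0.2164] rim [0.4352 0.3269] collar [0.4348 0.3288] 368
side cream z [0.0222 0.4112] rim [0.4442 0.3221] collar [0.4367 0.2861] 58
```

Run:
```python
from m import *
from scipy.optimize import least_squares
for n,seed in(("scene",(420,142)),("side",(213,203))):
    d=np.load(n+"1.npz");p=d["p"];q=p[blob(d["img"],p,seed,12,35,25,90)];zt=.0855
    o=q[(q[:,2]<zt-.008)&(q[:,2]>zt-.038)]
    f=least_squares(lambda x:np.hypot(*(o[:,:2]-x).T)-.033,[.4346,.3302],loss="soft_l1",f_scale=.001);print(n,f.x,len(o))
```

```text
scene [0.43626296 0.33181939] 214
side [0.43445168 0.3319018 ] 350
```

```bash
python3 -m inch '-1 .113 .013 .3 0 0 0;-1 0 0 .6 0 0 0;-1 0 0 .6 0 0 0;-1 0 0 .5 0 0 0;-1 0 0 .35 0 0 0;-1 0 0 .25 0 0 0;-1 0 0 0 0 0 0;-1 0 0 0 0 0 0'; python3 -m inch '-1 0 0 .1 0 0 0;-1 0 0 .05 0 0 0;-1 0 0 0 0 0 0;-1 0 0 0 0 0 0'; python3 chk.py g2 green
```

```text
time_s: 5.98
ee_pos: [0.4349, 0.3335, 0.0988]
eef_rot: [3.141, -0.0, 1.571]
force: [-0.7, 0.0, -1.6]
grip_width: 0.0668
grip_force: 15.0
time_s: 6.48
ee_pos: [0.4347, 0.3333, 0.0939]
eef_rot: [3.142, -0.0, 1.571]
force: [-1.0, 0.3, -0.7]
grip_width: 0.0672
grip_force: 15.0
scene green z [0.0883 0.1852] rim [0.4783 0.3103] collar [0.4761 0.2982] 0
side green z [0.0914 0.1349] rim [0.4313 0.3315] collar [0.4343 0.3326] 355
```

```bash
python3 -m inch '-1 0 0 .04 0 0 0;-1 0 0 .04 0 0 0;-1 0 0 0 0 0 0;-1 0 0 0 0 0 0'; python3 -m inch '-1 0 0 .04 0 0 0;-1 0 0 0 0 0 0;-1 0 0 0 0 0 0'
```

```text
time_s: 7.08
ee_pos: [0.4347, 0.3334, 0.0918]
eef_rot: [3.141, -0.0, 1.571]
force: [-1.2, -0.1, 6.1]
grip_width: 0.0666
grip_force: 15.0
time_s: 7.45
ee_pos: [0.435, 0.3337, 0.0916]
eef_rot: [3.14, -0.001, 1.571]
force: [-4.8, -1.5, 15.5]
grip_width: 0.0669
grip_force: 15.0
```

```bash
python3 -m inch '-1 0 0 -.04 0 0 0;-.2 0 0 0 0 0 0;.5 0 0 0 0 0 0;1 0 0 0 0 0 0;1 0 0 0 0 0 0;1 0 0 0 0 0 0;1 0 0 -.3 0 0 0;1 0 0 -.9 0 0 0;1 0 0 -.9 0 0 0;1 0 0 -.9 0 0 0'; python3 -m inch '1 0 0 -.9 0 0 0;1 0 0 0 0 0 0'; python3 chk.py g3 green
python3 - <<'E'
import cv2,numpy as np
a=np.load("side_g3.npz")["img"][150:260,150:310];b=np.load("scene_g3.npz")["img"][80:190,350:510]
cv2.imwrite("pics/g3.png",cv2.resize(np.hstack([a,b]),None,fx=2.5,fy=2.5))
E
```

```text
time_s: 8.7
ee_pos: [0.4346, 0.3333, 0.183]
eef_rot: [3.141, -0.0, 1.571]
force: [-0.0, 0.3, 0.3]
grip_width: 0.094
grip_force: 0.0
time_s: 8.95
ee_pos: [0.4353, 0.3338, 0.2108]
eef_rot: [3.138, -0.002, 1.571]
force: [-0.2, -0.5, -0.4]
grip_width: 0.0937
grip_force: 0.0
scene green z [0.0874 0.1338] rim [0.4348 0.3309] collar [0.4337 0.332 ] 447
side green z [0.0911 0.1319] rim [0.4342 0.3316] collar [0.4349 0.3323] 361
```

View pics/g3.png

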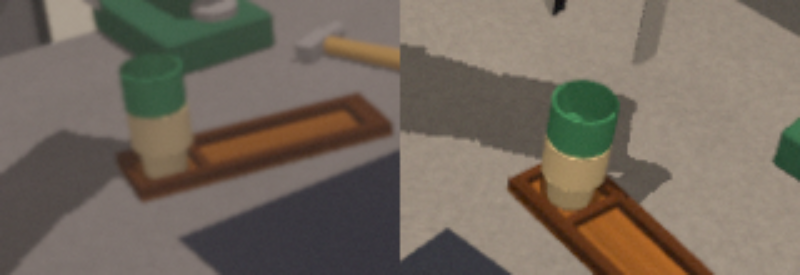

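Side and scene crops show green seated straight on cream (side crop (155,110), scene crop (580,145)). Now pink: the pale stand's edges give a lean azimuth of about -125.7°, and I refit the base with the 32° tilt fixed.

```bash
python3 -m inch '1 -.861 .127 0 0 0 0;1 -.861 .127 0 0 0 0;1 -.861 .127 0 0 0 0;1 -.861 .127 0 0 0 0;1 -.861 .127 0 0 0 0;1 -.861 .127 0 0 0 0;1 -.861 .127 0 0 0 0;1 -.861 .127 0 0 0 0;1 -.861 .127 0 0 0 0;1 -.861 .127 0 0 0 0'
python3 -m inch '1 -.861 .127 0 0 0 0;1 -.861 .127 0 0 0 0;1 -.861 .127 0 0 0 0;1 -.861 .127 0 0 0 0;1 -.861 .127 0 0 0 0;1 -.861 .127 0 0 0 0;1 -.861 .127 0 0 0 0;1 -.861 .127 0 0 0 0;1 -.861 .127 0 0 0 0;1 -.861 .127 0 0 0 0'
cat > go.py <<'E'
from h import *
def plan(P,Rt):
    """shift in present tool axes (units) and turn; shift in the tool axes after the turn"""
    o=ctrl.get_obs();R0=R.from_euler("xyz",o["eef_rot"]);d=np.array(P)-o["ee_pos"]
    rv=(R0.inv()*Rt).as_rotvec(degrees=True)/10
    print("now",np.round(o["ee_pos"],4),"turn(10deg)",rv.round(3),"shift before turn",(R0.inv().apply(d)/.03).round(3),"after",(Rt.inv().apply(d)/.03).round(3))
def pose(az,tilt,sgn=1):
    a=R.from_euler("yz",[tilt,az],degrees=True).apply([0,0,1]);y=sgn*np.array([-np.sin(np.radians(az)),np.cos(np.radians(az)),0])
    return a,R.from_matrix(np.c_[np.cross(y,-a),y,-a])
E
python3 - <<'E'
from m import *
from go import *
from scipy.optimize import least_squares
def res(b,q,a):
    d=q-b;z=d@a;r=np.linalg.norm(d-np.outer(z,a),axis=1)
    D=[]
    for A,B in [((23,0),(26.5,35)),((26.5,35),(33,35)),((33,35),(33,80)),((29.5,80),(33,80)),((29.5,80),(29.5,40))]:
        A=np.array(A)/1e3;B=np.array(B)/1e3;P=np.c_[r,z];t=np.clip((P-A)@(B-A)/((B-A)@(B-A)),0,1);D.append(np.linalg.norm(P-A-t[:,None]*(B-A),axis=1))
    return np.min(D,0)
a,Rt=pose(-125,32);bs=[]
for n,seed in(("scene",(308,264)),("side",(366,246))):
    d=np.load(n+"1.npz");p=d["p"];q=p[blob(d["img"],p,seed,160,178,120,60)];q=q[np.linalg.norm(q-np.nanmedian(q,0),axis=1)<.07]
    f=least_squares(res,[.555,-.122,.067],args=(q,a),loss="soft_l1",f_scale=.002);print(n,f.x.round(4),np.median(f.fun));bs.append(f.x)
b=np.mean(bs,0);print(b,"mid60",b+.06*a,"grasp TCP",b+.041*a)
for s in(1,-1):plan(b+.141*a,pose(-125,32,s)[1])
E
```

```text
time_s: 10.3
ee_pos: [0.4723, 0.0741, 0.2073]
eef_rot: [-3.14, 0.0, 1.571]
force: [1.0, 0.3, 0.5]
grip_width: 0.094
grip_force: 0.0
time_s: 11.55
ee_pos: [0.5105, -0.184, 0.2071]
eef_rot: [-3.14, -0.001, 1.571]
force: [0.2, -0.0, 0.3]
grip_width: 0.0939
grip_force: 0.0
scene [ 0.5558 -0.125   0.0671] 0.0010440222196363216
side [ 0.5496 -0.1258  0.0652] 0.0012265038511453871
[ 0.55269096 -0.12537984  0.06614616] mid60 [ 0.534454   -0.15142491  0.11702905] grasp TCP [ 0.54022904 -0.14317731  0.10091613]
now [ 0.5105 -0.184   0.2071] turn(10deg) [-0.988  3.098  3.404] shift before turn [-0.088 -0.021  0.714] after [-0.45   0.032  0.561]
now [ 0.5105 -0.184   0.2071] turn(10deg) [ -4.019  -1.282 -14.022] shift before turn [-0.088 -0.021  0.714] after [ 0.45  -0.032  0.561]
```

```bash
python3 -m inch '1 0 0 0 -.165 .516 .567;1 0 0 0 -.165 .516 .567;1 0 0 0 -.165 .516 .567;1 0 0 0 -.165 .516 .567;1 0 0 0 -.165 .516 .567;1 0 0 0 -.165 .516 .567;1 -.22 0 .28 0 0 0;1 -.22 0 .28 0 0 0;1 0 0 0 0 0 0;1 0 0 0 0 0 0'
python3 - <<'E'
from m import *
from go import *
from scipy.optimize import least_squares
a,Rt=pose(-125,32);plan([.5328,-.1532,.1857],Rt)
c=camera("wrist");cv2.imwrite("pics/w2.png",c["img"]);p=pts(c)
hsv=cv2.cvtColor(c["img"],cv2.COLOR_BGR2HSV);h=hsv[...,0]
m=(h>=160)&(h<=178)&(hsv[...,1]>120)&(hsv[...,2]>60)&(np.linalg.norm(p-[.534,-.151,.117],axis=-1)<.07)
q=p[m];print(len(q))
o=ctrl.get_obs();b0=np.array([.5527,-.1254,.0661])
L=Rt.inv().apply(q-b0); # cup-aligned frame: z = -axis
top=L[(L[:,2]<-.0765)&(L[:,2]>-.085)]
cc,r=circ(top[:,:2]);print("rim in cup frame (tool x,y) offset from assumed axis",cc,r,len(top),np.percentile(L[:,2],[1,50,99]))
# rim plane normal
t=q[(L[:,2]<-.0765)&(L[:,2]>-.085)];u,s,v=np.linalg.svd(t-t.mean(0));n=v[2]*np.sign(v[2][2]);print("normal",n,"tilt,az",np.degrees([np.arccos(n[2]),np.arctan2(n[1],n[0])]))
E
```

```text
time_s: 12.8
ee_pos: [0.5098, -0.1849, 0.1873]
eef_rot: [3.138, -0.558, 0.963]
force: [0.5, 0.2, 1.5]
grip_width: 0.0939
grip_force: 0.0
now [ 0.5098 -0.1849  0.1873] turn(10deg) [0.009 0.002 0.016] shift before turn [1.079 0.023 0.737] after [1.079 0.021 0.737]
9877
rim in cup frame (tool x,y) offset from assumed axis [-0.00224361  0.00220413] 0.030419523373685958 801 [-0.07985423 -0.04617393  0.00256629]
normal [-0.35421747 -0.50797953  0.78516672] tilt,az [  38.26389972 -124.88831781]
```

View pics/w2.png

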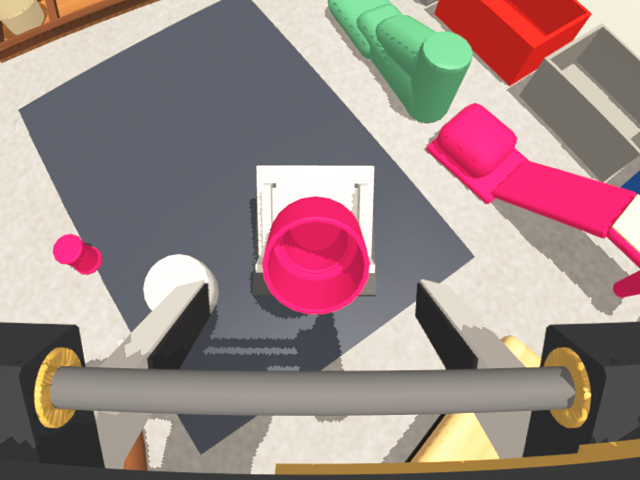

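The wrist view shows the pink cup centred between the fingers (cup mouth at (316,265), pads near (180,330) and (445,330)) and square with the stand. I descend along the axis.

```bash
python3 -m inch '1 -.133 .047 0 0 0 0;1 0 0 .6 0 0 0;1 0 0 .6 0 0 0;1 0 0 .6 0 0 0;1 0 0 .6 0 0 0;1 0 0 .5 0 0 0;1 0 0 .3 0 0 0;1 0 0 .15 0 0 0;1 0 0 0 0 0 0;1 0 0 0 0 0 0' && python3 -m inch '-1 0 0 0 0 0 0;-1 0 0 0 0 0 0;-1 0 0 0 0 0 0;-1 0 0 0 0 0 0;-1 0 0 0 0 0 0;-1 0 0 0 0 0 0' 12
```

```text
time_s: 14.1
ee_pos: [0.5396, -0.1455, 0.1003]
eef_rot: [3.138, -0.559, 0.962]
force: [0.2, 0.1, 0.6]
grip_width: 0.0941
grip_force: 0.0
time_s: 14.85
ee_pos: [0.5395, -0.1453, 0.0999]
eef_rot: [3.139, -0.559, 0.962]
force: [-0.6, -0.6, 1.8]
grip_width: 0.0673
grip_force: 12.0
```

```bash
python3 -m inch '-1 0 0 -.2 0 0 0;-1 0 0 -.4 0 0 0;-1 0 0 -.6 0 0 0;-1 0 0 -.8 0 0 0;-1 0 0 -.9 0 0 0;-1 0 0 -.9 0 0 0;-1 0 0 0 0 0 0' 15 && python3 -m inch '-1 0 0 0 0 -.8 0;-1 0 0 0 0 -.8 0;-1 0 0 0 0 -.8 0;-1 0 0 0 0 -.8 0;-1 0 0 0 0 0 0;-1 0 0 0 0 0 0'
python3 - <<'E'
from go import *
from h import *
plan([.4345,.3315,.25],R.from_euler("xyz",[np.pi,0,np.radians(55)]))
for n in("scene","side"):
    c=camera(n);np.savez(n+"_p1.npz",img=c["img"],p=pts(c))
a=np.load("side_p1.npz")["img"][100:320,280:480];b=np.load("scene_p1.npz")["img"][130:350,200:400]
cv2.imwrite("pics/p1.png",cv2.resize(np.hstack([a,b]),None,fx=2,fy=2))
E
```

```text
time_s: 15.72
ee_pos: [0.5047, -0.196, 0.1986]
eef_rot: [3.134, -0.558, 0.963]
force: [-0.2, 0.7, -1.1]
grip_width: 0.0674
grip_force: 15.0
time_s: 16.48
ee_pos: [0.5044, -0.1944, 0.1959]
eef_rot: [3.14, -0.003, 0.961]
force: [-0.1, -0.7, 0.0]
grip_width: 0.0673
grip_force: 15.0
now [ 0.5044 -0.1944  0.1959] turn(10deg) [ 0.007 -0.015  0.003] shift before turn [ 13.033 -11.954  -1.784] after [ 13.021 -11.964  -1.803]
```

View pics/p1.png

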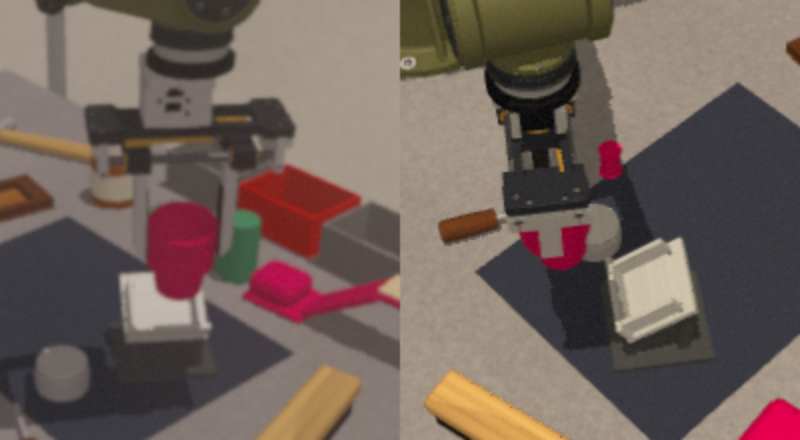

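Pink is held upright (side half at (183,250), base about (180,290)) and the stand is clear. I carry it above the stack.

```bash
python3 -m inch '-1 0 0 -.5 0 0 0;-1 .65 -.598 0 0 0 0;-1 .65 -.598 0 0 0 0;-1 .65 -.598 0 0 0 0;-1 .65 -.598 0 0 0 0;-1 .65 -.598 0 0 0 0;-1 .65 -.598 0 0 0 0;-1 .65 -.598 0 0 0 0;-1 .65 -.598 0 0 0 0;-1 .65 -.598 0 0 0 0' && python3 -m inch '-1 .65 -.598 0 0 0 0;-1 .65 -.598 0 0 0 0;-1 .65 -.598 0 0 0 0;-1 .65 -.598 0 0 0 0;-1 .65 -.598 0 0 0 0;-1 .65 -.598 0 0 0 0;-1 .65 -.598 0 0 0 0;-1 .65 -.598 0 0 0 0;-1 .65 -.598 0 0 0 0;-1 .65 -.598 0 0 0 0' && python3 -m inch '-1 .65 -.598 0 0 0 0;-1 0 0 0 0 0 0;-1 0 0 0 0 0 0'
cat > tilt.py <<'E'
from m import *
from scipy.optimize import least_squares
import sys
# free fit of the cup profile to the range points near the bay, per view
def res(x,q):
    a=np.array([x[3],x[4],1]);a/=np.linalg.norm(a);d=q-x[:3];z=d@a;r=np.linalg.norm(d-np.outer(z,a),axis=1);D=[]
    for A,B in [((23,0),(26.5,35)),((26.5,35),(33,35)),((33,35),(33,80)),((29.5,80),(33,80)),((29.5,80),(29.5,40))]:
        A=np.array(A)/1e3;B=np.array(B)/1e3;P=np.c_[r,z];t=np.clip((P-A)@(B-A)/((B-A)@(B-A)),0,1);D.append(np.linalg.norm(P-A-t[:,None]*(B-A),axis=1))
    return np.min(D,0)
for n in("scene","side"):
    c=camera(n);p=pts(c);np.savez(f"{n}_{sys.argv[1]}.npz",img=c["img"],p=p)
    hsv=cv2.cvtColor(cv2.medianBlur(c["img"],3),cv2.COLOR_BGR2HSV);h=hsv[...,0].astype(int)
    for k,lo,hi,s in(("pink",160,178,120),("green",60,95,60)):
        q=p[(h>=lo)&(h<=hi)&(hsv[...,1]>=s)&(np.hypot(p[...,0]-.4346,p[...,1]-.332)<.05)&(p[...,2]>.06)]
        if len(q)<100: continue
        z1=np.percentile(q[:,2],98)
        f=least_squares(res,[.4346,.332,z1-.08,0,0],args=(q,),loss="soft_l1",f_scale=.0015)
        print(n,k,len(q),"base",f.x[:3].round(4),"tilt deg xy",np.degrees(f.x[3:]).round(1),"mid60",(f.x[:2]+.06*f.x[3:]).round(4),"z",np.percentile(q[:,2],[1,99]).round(4))
E
python3 tilt.py p2
```

```text
time_s: 17.82
ee_pos: [0.473, 0.0423, 0.2123]
eef_rot: [3.139, -0.002, 0.959]
force: [0.3, -0.2, -0.7]
grip_width: 0.0674
grip_force: 15.0
time_s: 19.08
ee_pos: [0.438, 0.3051, 0.212]
eef_rot: [3.139, -0.002, 0.96]
force: [0.4, 0.4, -1.7]
grip_width: 0.0667
grip_force: 15.0
time_s: 19.45
ee_pos: [0.4346, 0.33, 0.2113]
eef_rot: [3.139, -0.001, 0.96]
force: [0.0, 0.0, -0.9]
grip_width: 0.067
grip_force: 15.0
scene pink 648 base [0.44   0.3374 0.1694] tilt deg xy [-4.  -7.3] mid60 [0.4358 0.3298] z [0.1697 0.2494]
scene green 678 base [0.435  0.3329 0.0551] tilt deg xy [-0.9 -1.1] mid60 [0.434  0.3318] z [0.0873 0.1904]
side pink 811 base [0.4422 0.3387 0.1682] tilt deg xy [-6.4 -8.7] mid60 [0.4356 0.3295] z [0.1679 0.2495]
side green 516 base [0.4348 0.3324 0.0511] tilt deg xy [-0.4 -0.6] mid60 [0.4344 0.3318] z [0.0915 0.1315]
```

```bash
python3 -m inch '-1 0 0 0 0 -.43 0;-1 0 0 0 0 -.42 0;-1 0 0 0 0 0 0;-1 0 0 0 0 0 0' && python3 tilt.py p3
```

```text
time_s: 20.05
ee_pos: [0.4344, 0.3303, 0.2108]
eef_rot: [3.139, 0.147, 0.959]
force: [-0.3, -0.1, -0.4]
grip_width: 0.067
grip_force: 15.0
scene pink 710 base [0.4361 0.3327 0.1667] tilt deg xy [ 0.9 -0.5] mid60 [0.437  0.3322] z [0.1679 0.2469]
scene green 662 base [0.4384 0.3335 0.0551] tilt deg xy [-4.2 -1.3] mid60 [0.4341 0.3322] z [0.0865 0.3564]
side pink 804 base [0.4383 0.3338 0.1665] tilt deg xy [-1.3 -1.4] mid60 [0.437  0.3323] z [0.1677 0.2459]
side green 513 base [0.4336 0.3324 0.0513] tilt deg xy [ 0.6 -0.8] mid60 [0.4342 0.3316] z [0.0912 0.1313]
```

```bash
python3 -m inch '-1 -.067 -.067 .01 0 0 0;-1 .044 0 .297 0 0 0;-1 .073 0 .495 0 0 0;-1 .073 0 .495 0 0 0;-1 .058 0 .396 0 0 0;-1 .044 0 .297 0 0 0;-1 .029 0 .198 0 0 0;-1 0 0 0 0 0 0;-1 0 0 0 0 0 0' && python3 tilt.py p4; python3 -m inch '-1 .006 0 .04 0 0 0;-1 .006 0 .04 0 0 0;-1 0 0 0 0 0 0;-1 0 0 0 0 0 0'
```

```text
time_s: 21.28
ee_pos: [0.4317, 0.3301, 0.1451]
eef_rot: [3.139, 0.147, 0.96]
force: [0.0, -0.7, -0.1]
grip_width: 0.067
grip_force: 15.0
scene pink 513 base [0.4348 0.332  0.1021] tilt deg xy [-1.  -0.5] mid60 [0.4338 0.3315] z [0.129  0.1819]
scene green 347 base [0.4357 0.3369 0.0562] tilt deg xy [-1.4 -4.9] mid60 [0.4343 0.3317] z [0.0876 0.2179]
side pink 594 base [0.4363 0.3325 0.1012] tilt deg xy [-2.  -0.8] mid60 [0.4342 0.3316] z [0.1352 0.1807]
side green 304 base [0.4368 0.3313 0.049 ] tilt deg xy [-2.3  0.5] mid60 [0.4344 0.3318] z [0.0911 0.1291]
time_s: 21.88
ee_pos: [0.4315, 0.33, 0.1423]
eef_rot: [3.139, 0.148, 0.96]
force: [0.3, 0.1, -0.3]
grip_width: 0.0669
grip_force: 15.0
```

```bash
python3 -m inch '-1 .005 0 .035 0 0 0;-1 .005 0 .035 0 0 0;-1 0 0 0 0 0 0;-1 0 0 0 0 0 0'; python3 -m inch '-1 .005 0 .035 0 0 0;-1 0 0 0 0 0 0;-1 0 0 0 0 0 0'
```

```text
time_s: 22.38
ee_pos: [0.4317, 0.3302, 0.1411]
eef_rot: [3.139, 0.147, 0.96]
force: [-1.3, 0.4, 7.7]
grip_width: 0.0671
grip_force: 15.0
time_s: 22.75
ee_pos: [0.432, 0.3303, 0.1408]
eef_rot: [3.138, 0.146, 0.96]
force: [-1.2, -1.0, 14.6]
grip_width: 0.0672
grip_force: 15.0
```

```bash
python3 -m inch '-1 -.004 0 -.03 0 0 0;-.3 0 0 0 0 0 0;.3 0 0 0 0 0 0;1 0 0 0 0 0 0;1 0 0 0 0 0 0;1 0 0 0 0 0 0;1 0 0 -.3 0 0 0;1 0 0 -.8 0 0 0;1 0 0 -.9 0 0 0;1 0 0 -.9 0 0 0' && python3 -m inch '1 0 0 -.9 0 0 0;1 0 0 0 0 0 0' && python3 tilt.py p5
python3 - <<'E'
import cv2,numpy as np
a=np.load("side_p5.npz")["img"][120:240,150:300];b=np.load("scene_p5.npz")["img"][70:190,350:500]
cv2.imwrite("pics/p5.png",cv2.resize(np.hstack([a,b]),None,fx=2.6,fy=2.6))
E
```

```text
time_s: 24.0
ee_pos: [0.4388, 0.3407, 0.2276]
eef_rot: [3.139, 0.148, 0.96]
force: [-0.1, -0.4, -0.1]
grip_width: 0.094
grip_force: 0.0
time_s: 24.25
ee_pos: [0.4415, 0.3444, 0.2549]
eef_rot: [3.138, 0.145, 0.96]
force: [0.3, -1.2, 0.2]
grip_width: 0.0941
grip_force: 0.0
scene pink 763 base [0.4308 0.3291 0.0991] tilt deg xy [2.8 1.9] mid60 [0.4337 0.3311] z [0.1314 0.1779]
scene green 323 base [0.4353 0.3346 0.0546] tilt deg xy [-0.2 -1.8] mid60 [0.4351 0.3328] z [0.0882 0.4185]
side pink 581 base [0.4349 0.3331 0.0962] tilt deg xy [-0.1 -1.7] mid60 [0.4348 0.3313] z [0.1336 0.1764]
side green 289 base [0.4355 0.3334 0.0484] tilt deg xy [-1.  -1.4] mid60 [0.4345 0.332 ] z [0.0912 0.1279]
```

View pics/p5.png

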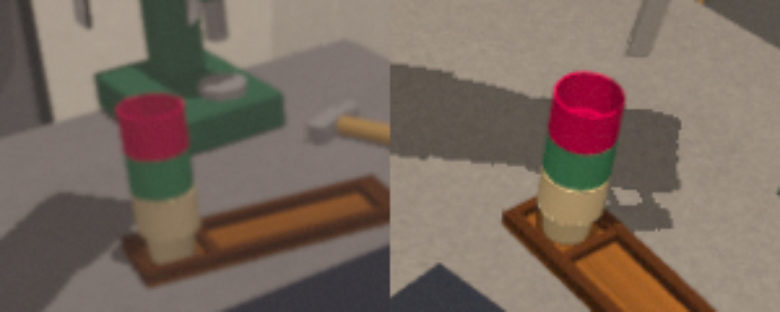

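Both views show a straight pink-green-cream stack (side crop (155,170), scene crop (580,160)), with its top at 0.176 m against 0.175 expected. Next is the brush.

```bash
python3 -c "
from go import *
plan([.566,-.3195,.16],R.from_euler('xyz',[np.pi,0,np.radians(13.6)]))"
```

```text
now [0.4408 0.3438 0.2522] turn(10deg) [0.32  0.81  4.133] shift before turn [-15.087  16.089   5.404] after [-1.142 22.471  3.074]
```

```bash
python3 -m inch '1 0 0 0 .064 .162 .827;1 0 0 0 .064 .162 .827;1 0 0 0 .064 .162 .827;1 0 0 0 .064 .162 .827;1 0 0 0 .064 .162 .827' && python3 -m inch '1 -.046 .9 0 0 0 0;1 -.046 .9 0 0 0 0;1 -.046 .9 0 0 0 0;1 -.046 .9 0 0 0 0;1 -.046 .9 0 0 0 0;1 -.046 .9 0 0 0 0;1 -.046 .9 0 0 0 0;1 -.046 .9 0 0 0 0;1 -.046 .9 0 0 0 0;1 -.046 .9 0 0 0 0' && python3 -m inch '1 -.046 .9 0 0 0 0;1 -.046 .9 0 0 0 0;1 -.046 .9 0 0 0 0;1 -.046 .9 0 0 0 0;1 -.046 .9 0 0 0 0;1 -.046 .9 0 0 0 0;1 -.046 .9 0 0 0 0;1 -.046 .9 0 0 0 0;1 -.046 .9 0 0 0 0;1 -.046 .9 0 0 0 0' && python3 -m inch '1 -.046 .9 0 0 0 0;1 -.046 .9 0 0 0 0;1 -.046 .9 .6 0 0 0;1 -.046 .9 .6 0 0 0;1 -.046 .9 .6 0 0 0;1 0 0 .6 0 0 0;1 0 0 .6 0 0 0;1 0 0 0 0 0 0;1 0 0 0 0 0 0'
python3 - <<'E'
from m import *
from go import *
plan([.566,-.3195,.020],R.from_euler('xyz',[np.pi,0,np.radians(13.6)]))
c=camera("wrist");p=pts(c);h=cv2.cvtColor(c["img"],cv2.COLOR_BGR2HSV)
m=(h[...,0]>=8)&(h[...,0]<=28)&(h[...,1]>70)&(p[...,2]>.04)&(p[...,2]<.056)&(np.hypot(p[...,0]-.566,p[...,1]+.32)<.12)
m=cv2.morphologyEx(m.astype(np.uint8),cv2.MORPH_OPEN,np.ones((5,5)))>0
print("wrist brush",m.sum(),rect(p[m][:,:2]),np.median(p[m][:,2]))
E
```

```text
time_s: 24.98
ee_pos: [0.4406, 0.3435, 0.2515]
eef_rot: [3.142, 0.0, 0.232]
force: [0.2, 0.6, 0.2]
grip_width: 0.094
grip_force: 0.0
time_s: 26.22
ee_pos: [0.4905, 0.0772, 0.2516]
eef_rot: [-3.141, 0.001, 0.237]
force: [0.5, 0.8, -0.0]
grip_width: 0.094
grip_force: 0.0
time_s: 27.48
ee_pos: [0.5405, -0.1882, 0.2513]
eef_rot: [-3.14, 0.001, 0.237]
force: [-1.0, -0.2, 0.0]
grip_width: 0.0941
grip_force: 0.0
time_s: 28.6
ee_pos: [0.5663, -0.3199, 0.1635]
eef_rot: [3.141, -0.001, 0.238]
force: [-1.0, 0.2, 0.8]
grip_width: 0.0939
grip_force: 0.0
now [ 0.5663 -0.3199  0.1635] turn(10deg) [ 0.003 -0.008  0.002] shift before turn [-0.013 -0.017  4.782] after [-0.006 -0.014  4.782]
wrist brush 14110 (array([ 568.1, -318.1]), array([162.7,  47.6]), 14.2) 0.046417067310973115
```

```bash
python3 -m inch '1 0 0 .6 0 0 0;1 0 0 .9 0 0 0;1 0 0 .9 0 0 0;1 0 0 .9 0 0 0;1 0 0 .7 0 0 0;1 0 0 .5 0 0 0;1 0 0 .28 0 0 0;1 0 0 0 0 0 0;-1 0 0 0 0 0 0;-1 0 0 0 0 0 0' 20 && python3 -m inch '-1 0 0 0 0 0 0;-1 0 0 0 0 0 0;-1 0 0 0 0 0 0;-1 0 0 0 0 0 0;-1 0 0 0 0 0 0' && python3 -m inch '-1 0 0 -.2 0 0 0;-1 0 0 -.5 0 0 0;-1 0 0 -.9 0 0 0;-1 0 0 -.9 0 0 0;-1 0 0 -.9 0 0 0;-1 0 0 -.9 0 0 0;-1 0 0 -.9 0 0 0;-1 0 0 -.9 0 0 0;-1 0 0 0 0 0 0' 25
python3 -c "
from go import *
plan([.5698,.3063,.19],R.from_euler('xyz',[np.pi,0,np.radians(-10.3)]))"
```

```text
time_s: 29.9
ee_pos: [0.5663, -0.3204, 0.0199]
eef_rot: [3.141, -0.001, 0.237]
force: [-0.0, -1.3, -1.1]
grip_width: 0.0774
grip_force: 0.0
time_s: 30.52
ee_pos: [0.566, -0.3201, 0.0193]
eef_rot: [-3.141, -0.001, 0.237]
force: [-0.8, 2.8, 2.9]
grip_width: 0.0478
grip_force: 20.0
time_s: 31.65
ee_pos: [0.5665, -0.3208, 0.205]
eef_rot: [3.138, -0.004, 0.237]
force: [0.1, -0.5, -3.2]
grip_width: 0.0478
grip_force: 25.0
now [ 0.5665 -0.3208  0.205 ] turn(10deg) [ 0.014 -0.025  2.388] shift before turn [  5.011 -20.294   0.454] after [ -3.63  -20.585   0.501]
```

```bash
python3 -m inch '-1 0 0 0 0 0 .796;-1 0 0 0 0 0 .796;-1 0 0 0 0 0 .796;-1 -.158 -.895 0 0 0 0;-1 -.158 -.895 0 0 0 0;-1 -.158 -.895 0 0 0 0;-1 -.158 -.895 0 0 0 0;-1 -.158 -.895 0 0 0 0;-1 -.158 -.895 0 0 0 0;-1 -.158 -.895 0 0 0 0' && python3 -m inch '-1 -.158 -.895 0 0 0 0;-1 -.158 -.895 0 0 0 0;-1 -.158 -.895 0 0 0 0;-1 -.158 -.895 0 0 0 0;-1 -.158 -.895 0 0 0 0;-1 -.158 -.895 0 0 0 0;-1 -.158 -.895 0 0 0 0;-1 -.158 -.895 0 0 0 0;-1 -.158 -.895 0 0 0 0;-1 -.158 -.895 0 0 0 0' && python3 -m inch '-1 -.158 -.895 0 0 0 0;-1 -.158 -.895 0 0 0 0;-1 -.158 -.895 0 0 0 0;-1 -.158 -.895 0 0 0 0;-1 -.158 -.895 0 0 0 0;-1 -.158 -.895 0 0 0 0;-1 0 0 0 0 0 0;-1 0 0 0 0 0 0;-1 0 0 0 0 0 0'
cat > br.py <<'E'
from m import *
import sys
# brush (bright pale wood) outline at its height, and tray lane floor/tray outline
zt=float(sys.argv[2])
for n in("scene","side","wrist"):
    c=camera(n);p=pts(c);np.savez(f"{n}_{sys.argv[1]}.npz",img=c["img"],p=p);h=cv2.cvtColor(c["img"],cv2.COLOR_BGR2HSV)
    near=np.hypot(p[...,0]-.57,p[...,1]-.306)<.13
    m=(h[...,0]>=8)&(h[...,0]<=28)&(h[...,1]>70)&(h[...,2]>60)&(abs(p[...,2]-zt)<.006)&near
    m=cv2.morphologyEx(m.astype(np.uint8),cv2.MORPH_OPEN,np.ones((3,3)))>0
    if m.sum()>50: print(n,"brush",m.sum(),rect(p[m][:,:2]),np.median(p[m][:,2]).round(4))
E
python3 br.py b1 .233
python3 - <<'E'
from m import *
for n,s in(("scene",(450,190)),("side",(255,207))):   # tray before the move of brush: walls outline
    d=np.load(n+"_p5.npz");p=d["p"];h=cv2.cvtColor(d["img"],cv2.COLOR_BGR2HSV)
    w=(h[...,0]<=20)&(h[...,1]>80)&(p[...,2]>.012)&(p[...,2]<.022)&(p[...,1]>.2)&(p[...,0]>.36)&(p[...,0]<.72)
    w=cv2.morphologyEx(w.astype(np.uint8),cv2.MORPH_OPEN,np.ones((2,2)))>0
    f=(h[...,0]<=22)&(h[...,1]>80)&(h[...,2]>110)&(p[...,2]>.0)&(p[...,2]<.009)&(p[...,0]>.47)&(p[...,1]>.2)&(p[...,0]<.72)
    f=cv2.morphologyEx(f.astype(np.uint8),cv2.MORPH_OPEN,np.ones((2,2)))>0
    print(n,"walls",rect(p[w][:,:2]),"lane floor",f.sum(),rect(p[f][:,:2]))
cv2.imwrite("pics/wb.png",np.load("wrist_b1.npz")["img"])
E
```

```text
time_s: 32.9
ee_pos: [0.5664, -0.1285, 0.2011]
eef_rot: [-3.141, 0.001, -0.18]
force: [1.5, 0.3, -2.4]
grip_width: 0.0479
grip_force: 25.0
time_s: 34.15
ee_pos: [0.5678, 0.1439, 0.2012]
eef_rot: [3.141, 0.001, -0.18]
force: [-0.2, -0.0, -2.6]
grip_width: 0.0476
grip_force: 25.0
time_s: 35.28
ee_pos: [0.5692, 0.3059, 0.2023]
eef_rot: [-3.141, -0.0, -0.181]
force: [0.4, -0.9, -2.1]
grip_width: 0.048
grip_force: 25.0
scene brush 645 (array([574.3, 302.6]), array([ 48.9, 154.2]), 79.8) 0.2306
side brush 339 (array([568.5, 305.5]), array([ 49.5, 159.5]), 80.7) 0.2305
wrist brush 36229 (array([577.3, 304. ]), array([ 45.5, 149.6]), 80.0) 0.2297
scene walls (array([543.1, 311.1]), array([ 92.7, 298. ]), 78.0) lane floor 1012 (array([572.3, 311.2]), array([ 54. , 193.4]), 77.4)
side walls (array([539.1, 306.1]), array([ 87.5, 300.2]), 78.3) lane floor 420 (array([568.6, 300.9]), array([ 67.2, 184.4]), 78.2)
```

View pics/wb.png

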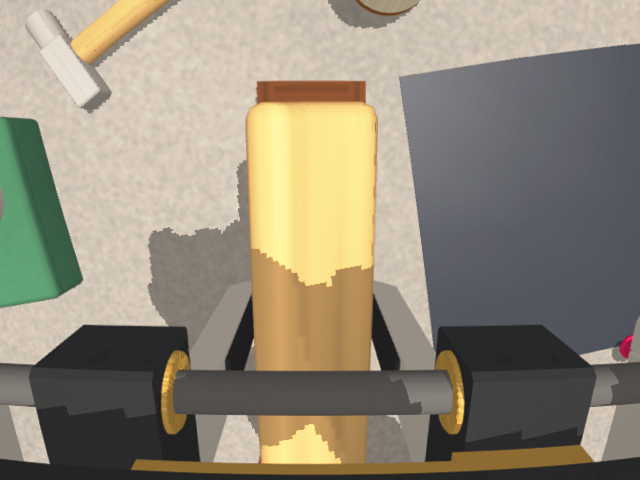

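The wrist view shows the brush (centre u≈312, far end row 100) parallel to and centred over the tray end (u≈311, row 90). I lower it.

```bash
python3 -m inch '-1 .02 0 .5 0 0 0;-1 0 0 .8 0 0 0;-1 0 0 .9 0 0 0;-1 0 0 .9 0 0 0;-1 0 0 .9 0 0 0;-1 0 0 .6 0 0 0;-1 0 0 .4 0 0 0;-1 0 0 .2 0 0 0;-1 0 0 0 0 0 0;-1 0 0 0 0 0 0' && python3 br.py b2 .077
```

```text
time_s: 36.67
ee_pos: [0.5701, 0.3069, 0.0472]
eef_rot: [-3.14, -0.001, -0.18]
force: [-0.3, 1.0, -0.9]
grip_width: 0.0478
grip_force: 25.0
scene brush 543 (array([550.5, 308.4]), array([ 51.7, 205.4]), 79.4) 0.0752
side brush 407 (array([548.5, 310. ]), array([ 54. , 201.7]), 80.5) 0.075
wrist brush 36712 (array([578. , 304.9]), array([ 46. , 150.1]), 80.0) 0.0743
```

```bash
python3 -m inch '-1 0 0 .3 0 0 0;-1 0 0 .2 0 0 0;-1 0 0 .15 0 0 0;-1 0 0 0 0 0 0;-1 0 0 0 0 0 0' && python3 -m inch '-1 0 0 .05 0 0 0;-1 0 0 .04 0 0 0;-1 0 0 0 0 0 0;-1 0 0 0 0 0 0'
```

```text
time_s: 37.45
ee_pos: [0.5699, 0.3068, 0.0271]
eef_rot: [-3.141, -0.001, -0.18]
force: [0.2, 1.0, -2.6]
grip_width: 0.0481
grip_force: 25.0
time_s: 37.95
ee_pos: [0.5698, 0.3067, 0.0243]
eef_rot: [-3.141, -0.001, -0.18]
force: [0.3, 0.7, -1.1]
grip_width: 0.0479
grip_force: 25.0
```

```bash
python3 -m inch '-1 0 0 .03 0 0 0;-1 0 0 0 0 0 0;-1 0 0 0 0 0 0'
```

```text
time_s: 38.33
ee_pos: [0.5698, 0.3068, 0.0242]
eef_rot: [-3.141, -0.001, -0.18]
force: [-3.8, -2.9, 7.2]
grip_width: 0.0477
grip_force: 25.0
```

```bash
python3 -m inch '-1 0 0 -.02 0 0 0;-.4 0 0 0 0 0 0;.2 0 0 0 0 0 0;1 0 0 0 0 0 0;1 0 0 0 0 0 0;1 0 0 0 0 0 0;1 0 0 -.3 0 0 0;1 0 0 -.9 0 0 0;1 0 0 -.9 0 0 0;1 0 0 -.9 0 0 0' && python3 -m inch '1 0 0 -.9 0 0 0;1 0 0 -.9 0 0 0;1 0 0 -.9 0 0 0;1 0 0 -.9 0 0 0;1 0 .9 0 0 0 0;1 0 .9 0 0 0 0;1 0 .9 0 0 0 0;1 0 .9 0 0 0 0;1 0 .9 0 0 0 0;1 0 0 0 0 0 0'
python3 br.py b3 .052; python3 tilt.py f
python3 - <<'E'
import cv2,numpy as np
a=np.load("side_f.npz")["img"][110:290,150:330];b=np.load("scene_f.npz")["img"][70:250,345:525]
cv2.imwrite("pics/f.png",cv2.resize(np.hstack([a,b]),None,fx=2.2,fy=2.2))
E
```

```text
time_s: 39.58
ee_pos: [0.5698, 0.3067, 0.1155]
eef_rot: [-3.141, -0.001, -0.18]
force: [-0.3, -0.0, 0.5]
grip_width: 0.094
grip_force: 0.0
time_s: 40.83
ee_pos: [0.5455, 0.1727, 0.2228]
eef_rot: [-3.141, -0.001, -0.182]
force: [0.7, 0.3, 0.4]
grip_width: 0.0942
grip_force: 0.0
scene brush 982 (array([549.8, 307. ]), array([ 51.8, 204.8]), 80.5) 0.0521
side brush 517 (array([547.3, 308.5]), array([ 54.1, 204.8]), 79.7) 0.0518
wrist brush 8046 (array([548.5, 308.4]), array([ 49.6, 210.4]), 81.2) 0.0514
scene pink 290 base [0.431  0.3291 0.0982] tilt deg xy [3.4 1.3] mid60 [0.4346 0.3305] z [0.1314 0.1771]
scene green 268 base [0.4332 0.333  0.0482] tilt deg xy [-0.5 -2.2] mid60 [0.4326 0.3307] z [0.0866 0.1277]
side pink 583 base [0.4339 0.3327 0.0964] tilt deg xy [ 0.2 -1.6] mid60 [0.4341 0.331 ] z [0.1334 0.1769]
side green 281 base [0.436  0.3316 0.0478] tilt deg xy [-0.7 -0.4] mid60 [0.4353 0.3312] z [0.0915 0.1275]
```

View pics/f.png

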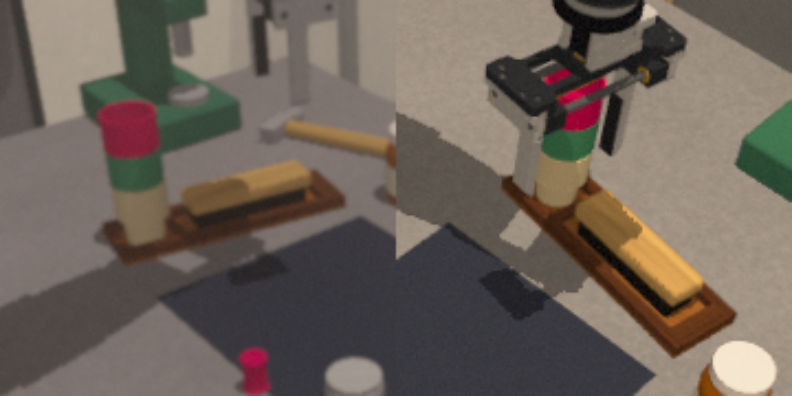

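The final view shows the brush flat in the lane (scene crop (640,250), top at 0.052 m), the three-cup stack straight (side crop (135,170)), and the gripper clear of everything. I hand in.

```bash
python3 -c "
from station import ticket
print(ticket.hand_in())"
```

```text
the job is handed in; nothing more can be done
None
```

The job is handed in at about 41 s of the 72 s limit: the green cup, then the pink, are nested straight on the cream cup, and the brush lies bristles down in the long compartment (the hand-in returned no verdict).

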